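# Pull the wrong ink from the coder's spares case

### The job

Open the dark case of spare ink cartridges until its lid stands open by itself, check the contents against the layout card inside the lid (colour marks before the pockets repeat it), and take out the cartridge that does not belong there. Stand it gently on the floor of the rack lane marked with its own colour, lengthwise and upright like stock, never tipping it over or dropping it; the lanes leave no room for fingers at its broad sides, so first set it down upright on the bare bench and grip it afresh by its ends. Leave the lid open for the refill, and leave the other cartridges and the things on the bench where they are.

Things in the scene. Friction and masses are not known exactly. Their poses are not given: they have to be found in the camera images.
- case: dark plastic case, 150 mm deep (its x), 300 mm wide (its y), 66 mm high without its lid, fixed; origin: centre of its underside, -x is its front. Grey foam holds four cartridges in a row at x = 0, y = -99, -33, +33 and +99 mm, long sides along x, undersides 9 mm and tops 61 mm above the bench. Card and marks: y = -99 is for yellow (cleaning), the others for blue.
- case_row (a point): middle of the row of pockets, on their floor (9 mm above the bench). Foam 58 mm high stands 2 mm from both narrow ends of each cartridge: no finger fits there. Beside the broad sides there are 36 mm to the neighbour (32 mm to the case wall at the ends of the row), open down to foam ribs 21 mm above the bench.
- lid (a joint): angle of the case's lid: 0 shut, grows as its front edge swings up and back about the hinge at the case's far (+x) edge; 1.57 upright, stop at 1.92. Starts up to 0.2 ajar. A stiff hinge (0.28 N m; lid 0.22 kg) holds it wherever it is left. Lid 152 x 304 mm, 17 mm thick, layout card on its underside.
- case_hinge (a point): middle of the lid's hinge axis (the axis runs along the case's y): 75 mm behind the case's centre, 66 mm above the bench. Fixed to the case.
- lid_grip (a point): middle of the round bar of the bow handle on top of the lid: bar 10 mm thick, 88 mm long along the case's y, its axis 32 mm above the lid's top face; 134 mm before and 49 mm above the hinge axis when shut. It swings with the lid.
- cart_red: coder ink cartridge, an upright block 56 mm long (its x), 30 mm wide (its y) and 52 mm high, black with a red cap and side label; about 0.11 kg. Origin: centre of its underside, z up. Starts in one of the three pockets marked blue.
- cart_yellow: coder ink cartridge, an upright block 56 mm long (its x), 30 mm wide (its y) and 52 mm high, black with a yellow cap and side label; about 0.11 kg. Origin: centre of its underside, z up. In the pocket marked yellow.
- cart_blue_1: coder ink cartridge, an upright block 56 mm long (its x), 30 mm wide (its y) and 52 mm high, black with a blue cap and side label; about 0.11 kg. Origin: centre of its underside, z up. In a pocket marked blue.
- cart_blue_2: coder ink cartridge, an upright block 56 mm long (its x), 30 mm wide (its y) and 52 mm high, black with a blue cap and side label; about 0.11 kg. Origin: centre of its underside, z up. In a pocket marked blue.
- spare_blue: coder ink cartridge, an upright block 56 mm long (its x), 30 mm wide (its y) and 52 mm high, black with a blue cap and side label; about 0.11 kg. Origin: centre of its underside, z up. Stock standing in the blue lane.
- lane_red: lane of the stock rack marked red, open at the top, fixed; x along it. Inside 130 mm long, 44 mm wide (y); floor top 4 mm above the origin (centre of the underside); walls 3 mm thick rise 68 mm over the floor, front (-x) lip 20 mm. Empty. A cartridge stands in it lengthwise, 7 mm from each side wall (no room for a finger), 16 mm below the wall tops; fingers fit only at its ends.
- lane_blue: lane of the stock rack marked blue, open at the top, fixed; x along it. Inside 130 mm long, 44 mm wide (y); floor top 4 mm above the origin (centre of the underside); walls 3 mm thick rise 68 mm over the floor, front (-x) lip 20 mm. Holds the spare blue cartridge. The lanes stand side by side, 54 mm between centres, either one on the left.
- rack: dark steel base plate 180 x 120 x 4 mm under both lanes, fixed; x along the lanes. Origin: centre of its underside on the bench. The lanes' origins lie 4 mm above the bench.
- tape_roll: roll of brown tape lying flat, 94 mm across, 48 mm high, loose bystander; origin: centre of its underside.
- pen: slim red pen, 145 mm long (its y), 12 mm wide, 9 mm high, lying, loose bystander; origin: centre of its underside.
- label_roll: white label roll lying flat, 77 mm across, 40 mm high, loose bystander; origin: centre of its underside.
- marker_red: white marker pen with a red cap, 121 mm long (its y), 18 mm high, lying, loose bystander; origin: centre of its underside.

How it is judged:
By the outcome, as a careful person would: the job done as asked, in the order asked, and still so for the second after the job is handed in, with the robot touching nothing.
It also fails if it takes over 67 s, if anything falls off the work surface, if the arm or the gripper's body presses on something with over 40 N, if the wrist force passes 120 N, or if a joint passes its speed limit or range.

### The arm

A 7-joint arm with a two-finger parallel gripper is mounted at the origin on a cart in front of the work surface, level with it; the furniture and walls round the work are solid. World frame = base frame: x ahead of the robot, y to its left, z up, the work surface at z = 0. Lengths are in mm, angles in rad, forces in N, time in s.
With the tool pointing down it reaches from about 350 to 900 mm from the base axis. Payload 19.9 kg.
Tool frame: the origin (TCP) lies at the very end of the fingers, on their centre line; the grasp point (between the pads) lies 19 mm behind it (bot.grip_point_offset is the distance from the TCP to the grasp point, in mm); z points along the fingers, y is the line along which they close (so a half turn about z gives the same grasp; the last joint's range is limited). The gripper opens to 85 mm and grips with 20 to 120 N. Pads are 22 mm wide; open, the fingers measure 114 mm over their backs; the gripper's body (76 mm by 85 mm) begins 54 mm behind the grasp point. The pads swing forward as they close: fully open they stand 13 mm farther back than shut.
Start: joints at [1.196, 0.417, -0.01, 1.614, 0.005, 1.111, -0.053], TCP at [204.767, -590.484, 231.26] pointing down, gripper open.
Joint ranges: [-2.81, 2.81], [-0.39, 2.02], [-1.27, 1.25], [0.06, 2.57], [-1.19, 4.33], [0.19, 2], [-2.82, 2.82]. Speed limits (rad/s): [1.89, 1.89, 2.39, 2.39, 3.01, 3.01, 3.01].

### API

Orientations are given as a 3x3 rotation matrix whose columns are the frame's x, y, z axes.
In Python, from bench import bot gives the robot as it stands. Calls block until the motion is done:
- bot.move_to(position, orientation): joint-space move of the TCP to a pose.
- bot.movel(position, frame=None, feed=150, f_stop=None): straight line of the TCP; frame=None keeps the orientation; feed is the mean speed in mm/s. With f_stop (N) it stops when the force on the tool has changed by that much, and returns True; else False.
- bot.move_joints(angles): joint-space move.
- bot.set_gripper(opening): opening from 0.0 (shut) to 1.0 (fully open); the grip force is fixed at half the most; returns when the fingers have stopped.
- bot.hold(seconds).
- bot.inverse_kinematics(position, orientation): joint angles nearest the present ones, or None.
- bot.read_state(): the state.
- bot.read_camera(name): name is "scene" or "top" or "wrist"; returns a dict with "frame" (400x640x3 uint8, blue, green, red), "fx", "fy", "cx", "cy" (pixels), "k1" (the pictures are not rectified: a ray, as slopes to the right and down, at radius r is drawn at 1 + k1 r^2 times it, then the intrinsics apply), "xyz" and "attitude" of the camera in the world; the wrist camera has in their place "mount" (4x4, takes a point from camera to tool coordinates, whose origin is the TCP and whose axes are the flange's). Camera axes: x right, y up, looking along -z (the intrinsics and any distortion apply to the point x, -y, -z); pixel columns grow to the right and rows downward; lengths in mm; the calibration is good to about 2 mm. A picture is of the moment at which its call begins: read the wrist's pose just before it. There is no depth.
A pose or a line that the arm cannot do raises bot.IKError and nothing moves.
- bot.hand_in(): hands the job in; it is judged then, once.
Trained networks look in a picture, given as the dict that the camera call returned (one of the last four; its "shot" number tells which), for a name from the list of things; names that differ only in an ending like _2 or _b are one class to them, and where a whole thing is asked for, a point or a joint stands for the part that bears it (a point fixed in the world has none). Each returns a list of dicts, best first, with "conf" (0 to 1); they miss things now and then, are a little off and sometimes report something else, mostly with a low value. They report only what shows in the picture. A call takes as long as a camera call.
- bot.masks_of(picture, name): "region" (400x640 bool, what is visible of it) and "bbox" ([centre column, centre row, width, height] in pixels, round what is visible of it).
- bot.place_of(picture, name): "centre" ([row, column] in pixels: a listed point, or the origin of a listed thing).
The state is a dict: "t": time; "joint_positions": joint angles; "joint_velocities": joint speeds; "joint_efforts": joint torques, N m; "tool_pos": TCP position; "ee_rot": TCP orientation; "ft_force": force on the tool from outside, world axes, zero at the start; "wrist_torque": the same for the moment, N m; "gripper_width": opening from 0.0 (shut) to 1.0 (fully open); "finger_force": force on a finger pad.
Only numpy, scipy, OpenCV 4.12 (cv2) and the standard library are available. Lean on these libraries where they do the work, as an engineer would, in place of code of your own. Each camera call takes 0.05 s, during which the arm holds its last target. There are 200 camera calls.

## Working session

There is one attempt and no reset: what is moved stays moved. The work goes in short steps, each a Python script; the robot and the scene stay as the last script left them, time stands still between calls to the robot, and variables do not carry over. Pictures are saved under pics/ and viewed, at most 10 in all, crops included, and the job is handed in when it is done.

```bash
ls; mkdir -p pics
cat > h.py <<'E'
import numpy as np, cv2
from bench import bot
def cam(p):
    if "xyz" in p: return np.array(p["xyz"],float), np.array(p["attitude"],float).reshape(3,3)
    T=np.array(p["mount"],float).reshape(4,4); s=p["state"]; R=np.array(s["ee_rot"]).reshape(3,3)
    return R@T[:3,3]+np.array(s["tool_pos"]), R@T[:3,:3]
def shot(name):
    s=bot.read_state(); p=bot.read_camera(name); p["_s"]=None
    if name=="wrist": p["state"]=s
    return p
def ray(p,rc):
    r,c=rc; a,b=(c-p["cx"])/p["fx"],(r-p["cy"])/p["fy"]
    x,y=a,b
    for _ in range(20):
        k=1+p["k1"]*(x*x+y*y); x,y=a/k,b/k
    o,R=cam(p); d=R@np.array([x,-y,-1.]); return o,d/np.linalg.norm(d)
def at_z(p,rc,z):
    o,d=ray(p,rc); return o+d*(z-o[2])/d[2]
def proj(p,X):
    o,R=cam(p); q=R.T@(np.array(X,float)-o); x,y=q[0]/-q[2],-q[1]/-q[2]
    k=1+p["k1"]*(x*x+y*y); return np.array([p["cy"]+p["fy"]*y*k,p["cx"]+p["fx"]*x*k])
def tri(ps):
    A=np.zeros((3,3));b=np.zeros(3)
    for p,rc in ps:
        o,d=ray(p,rc);M=np.eye(3)-np.outer(d,d);A+=M;b+=M@o
    return np.linalg.solve(A,b)
def down(yaw):  # tool x at angle yaw in world, z down
    c,s=np.cos(yaw),np.sin(yaw); return np.array([[c,s,0],[s,-c,0],[0,0,-1.]])
E
cat > a.py <<'E'
from h import *
np.set_printoptions(precision=1,suppress=True)
P={n:shot(n) for n in("scene","top")}
for n,p in P.items():
    cv2.imwrite(f"pics/{n}0.png",p["frame"]); print(n,p["xyz"],p["fx"],p["k1"])
    for t,z in dict(case=0,case_row=9,case_hinge=66,lid_grip=115,lane_red=4,lane_blue=4,rack=0,tape_roll=0,pen=0,label_roll=0,marker_red=0,spare_blue=8,cart_red=9).items():
        for d in bot.place_of(p,t)[:2]: print(t,round(d["conf"],2),np.array(d["centre"]),at_z(p,d["centre"],z))
print(bot.read_state()["ee_rot"])
E
python3 a.py
```

```text
bench.py
pics
scene [-15.9 826.4 997.6] 391.83823031902983 0.023878871820226345
case 0.65 [236.8 322.3] [516.4 219.7   0. ]
case_row 0.43 [171.5 382.9] [ 548.5 -165.5    9. ]
case_hinge 0.57 [171.8 317.9] [689.4  47.1  66. ]
lid_grip 0.84 [217.4 339.3] [466.  199.6 115. ]
lane_red 0.91 [172.6 382.8] [ 548.  -165.1    4. ]
lane_blue 0.84 [167.8 390.3] [ 542.4 -207.1    4. ]
lane_blue 0.57 [209.4 392.9] [411.1 -30.6   4. ]
rack 0.65 [169.1 388.8] [ 544.6 -201.1    0. ]
rack 0.27 [154.2 352.4] [ 706.4 -179.6    0. ]
tape_roll 0.58 [322.9 280.8] [404.2 516.8   0. ]
tape_roll 0.44 [153.3 354.7] [ 703.  -190.3   -0. ]
pen 0.53 [156.4 351.4] [ 700.8 -166.     0. ]
label_roll 0.65 [172.1 315.7] [744.5  -1.2   0. ]
marker_red 0.58 [235.8 319.4] [526.2 222.8   0. ]
marker_red 0.53 [208.1 393.1] [415.8 -39.7  -0. ]
spare_blue 0.51 [165.5 389. ] [ 551.6 -210.9    8. ]
top [ 485.6  118.2 1152.5] 375.46030687827596 -0.08431283221649312
case 0.61 [217.2 306.5] [521.1 210.5   0. ]
case_hinge 0.73 [190.7 297.7] [596.2 231.8  66. ]
lid_grip 0.95 [235.8 303.7] [466.2 208.5 115. ]
lane_red 0.9 [213.7 425.3] [ 533.8 -153.5    4. ]
lane_blue 0.96 [213.5 444.6] [ 534.7 -213.1    4. ]
lane_blue 0.46 [253.9 390.8] [411.  -47.3   4. ]
tape_roll 0.56 [254.4 203.1] [403.1 531.5   0. ]
pen 0.57 [158.9 428.6] [ 704.4 -167.     0. ]
pen 0.2 [212.3 443.4] [ 538.6 -210.6    0. ]
label_roll 0.72 [147.3 373. ] [739.8   5.9   0. ]
marker_red 0.54 [253.8 388.7] [411.  -41.5   0. ]
spare_blue 0.58 [254.6 203.9] [403.1 526.1   8. ]
spare_blue 0.44 [208.6 447.3] [ 549.6 -220.5    8. ]
[[ 0.9  0.3 -0. ]
 [ 0.3 -0.9  0. ]
 [-0.  -0.  -1. ]]
```

```bash
python3 -c "
import cv2
a=cv2.imread('pics/top0.png')[110:300,180:480];cv2.imwrite('pics/topc.png',cv2.resize(a,(800,507),interpolation=cv2.INTER_CUBIC))
a=cv2.imread('pics/scene0.png')[110:350,230:430];cv2.imwrite('pics/scenec.png',cv2.resize(a,(500,600),interpolation=cv2.INTER_CUBIC))"
```

```text
(no output)
```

View pics/topc.png

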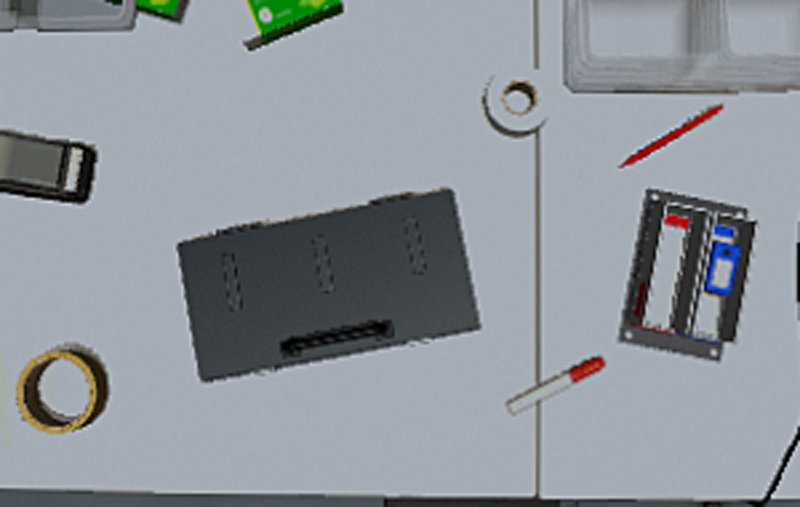

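View pics/scenec.png

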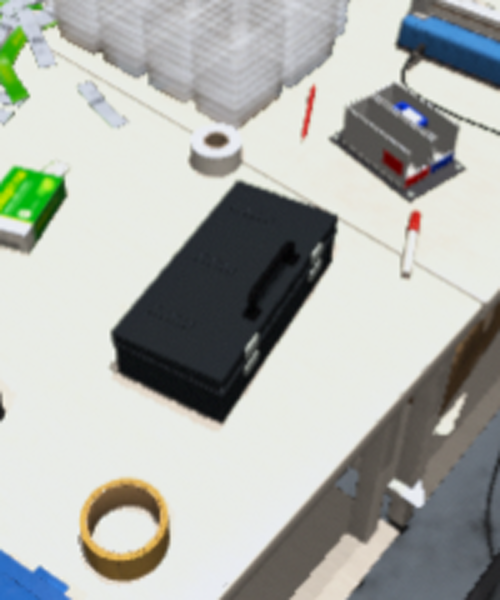

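The top view shows the case yawed about +0.19 with its handle at the front, at crop (335,337). The rack is at crop (690,275), with the red lane on the left and empty, and the blue lane on the right holding the spare. The scene view agrees, with the lid nearly shut. Next I fit the case pose and lid angle from the lid corners.

```bash
cat > b.py <<'E'
from h import *
from scipy.optimize import least_squares
np.set_printoptions(precision=3,suppress=True)
T=shot("top");S=shot("scene")
t=lambda c,r:(110+r/2.667,180+c/2.667); s=lambda c,r:(110+r/2.5,230+c/2.5)
obs=[]
loc={"fr":(-152,-152,17),"fl":(-152,152,17),"br":(0,-152,17),"bl":(0,152,17),"g":(-134,0,49)}
for k,v in dict(bl=(178,243),br=(455,188),fr=(480,327),fl=(204,381)).items(): obs.append((T,k,t(*v)))
for k,v in dict(br=(238,182),fr=(337,215),bl=(113,333),fl=(222,385)).items(): obs.append((S,k,s(*v)))
for p in(T,S):
    obs.append((p,"g",bot.place_of(p,"lid_grip")[0]["centre"]))
def pt(q,k):
    x,y,w,a=q; l=loc[k]; c,s_=np.cos(a),np.sin(a)
    X=l[0]*c+l[2]*s_+75; Z=66-l[0]*s_+l[2]*c
    return np.array([x+X*np.cos(w)-l[1]*np.sin(w),y+X*np.sin(w)+l[1]*np.cos(w),Z])
f=lambda q:np.concatenate([proj(p,pt(q,k))-rc for p,k,rc in obs])
r=least_squares(f,[519,212,.19,.05],x_scale=[1,1,.01,.01],loss="soft_l1"); print(r.x); print(f(r.x).reshape(-1,2).round(1).tolist()); print(pt(r.x,"g"))
print(tri([(p,rc) for p,k,rc in obs if k=="g"]))
R=down(r.x[2]); g=pt(r.x,"g")
for z in(g[2]+110,g[2]-19): print(bot.inverse_kinematics([g[0],g[1],z],R))
# go above and look with the wrist camera
bot.move_to([g[0]-20,g[1],g[2]+110],R); W=shot("wrist"); cv2.imwrite("pics/w1.png",W["frame"])
for n in("lid_grip","case_hinge"):
    for d in bot.place_of(W,n)[:2]: print(n,d["conf"],d["centre"],at_z(W,d["centre"],g[2] if n=="lid_grip" else 66), "exp px",proj(W,pt(r.x,"g")))
print(bot.read_state()["t"], bot.read_state()["gripper_width"],W["mount"])
E
python3 b.py
```

```text
[521.051 214.197   0.204   0.027]
[[-0.2, -0.4], [-0.4, -0.8], [-0.4, 0.6], [0.2, -0.9], [-1.7, 0.0], [-0.1, 0.7], [-1.0, -0.7], [-1.4, 0.4], [1.7, -0.1], [1.7, 0.3]]
[464.59  202.528 118.535]
[468.442 201.179 122.269]
[ 0.343  0.346 -0.977  1.882  0.324  1.083 -2.128]
[ 0.132  0.49  -0.74   1.995  0.447  0.823 -2.228]
lid_grip 0.7 [175.4, 323.4] [462.873 204.487 118.535] exp px [173.87  326.158]
case_hinge 0.7 [11.2, 324.8] [593.707 230.113  66.   ] exp px [173.87  326.158]
4.6583 1.0014531072511577 [[  -0.       0.951    0.31    78.25 ]
 [   1.       0.       0.001    0.55 ]
 [   0.001    0.31    -0.951 -143.575]
 [   0.       0.       0.       1.   ]]
```

```bash
cat > c.py <<'E'
from h import *
np.set_printoptions(precision=2,suppress=True)
w=.204; ex=np.array([np.cos(w),np.sin(w),0]); H=np.array([594.2,229.6,66.])
def bar(a):
    c,s=np.cos(a),np.sin(a); return H+ex*(-134*c+49*s)+np.array([0,0,134*s+49*c])
a0=.03; g=bar(a0); print(g)
R=min((down(w+k*np.pi/2) for k in(1,-1)),key=lambda R:abs((bot.inverse_kinematics(g+[0,0,80],R) or [9]*7)[6]) if True else 0)
print(R[:,0])
bot.set_gripper(.55)
bot.move_to(g+[0,0,60],R); 
print("stop",bot.movel(g+[0,0,-13],feed=100,f_stop=8)); s=bot.read_state(); print(s["tool_pos"],s["ft_force"])
bot.set_gripper(0); s=bot.read_state(); print("grip",s["gripper_width"],s["finger_force"],s["ft_force"],s["tool_pos"])
if s["gripper_width"]<.04: raise SystemExit
f0=np.array(s["ft_force"]); p0=np.array(s["tool_pos"])
for a in np.linspace(a0,1.75,13)[1:]:
    bot.movel(p0+bar(a)-g,feed=90); s=bot.read_state(); print(round(a,2),np.array(s["ft_force"]),s["gripper_width"])
    if np.linalg.norm(s["ft_force"])>50: break
print(s["t"])
E
python3 c.py
```

```text
[464.48 202.76 119.  ]Traceback (most recent call last):
  File "c.py", line 7, in <module>
    R=min((down(w+k*np.pi/2) for k in(1,-1)),key=lambda R:abs((bot.inverse_kinematics(g+[0,0,80],R) or [9]*7)[6]) if True else 0)
  File "c.py", line 7, in <lambda>
    R=min((down(w+k*np.pi/2) for k in(1,-1)),key=lambda R:abs((bot.inverse_kinematics(g+[0,0,80],R) or [9]*7)[6]) if True else 0)
                                                               ^^^^^^^^^^^^^^^^^^^^^^^^^^^^^^^^^^^^^^^^^^^^^
ValueError: The truth value of an array with more than one element is ambiguous. Use a.any() or a.all()
```

```bash
python3 - <<'E'
s=open('c.py').read().split('\n')
i=[k for k,l in enumerate(s) if l.startswith('R=min')][0]
s[i]='''def q(R):
    js=[bot.inverse_kinematics(bar(a)+[0,0,z],R) for a,z in((a0,60),(a0,-13),(.9,-13),(1.75,-13),(1.75,60))]
    return 99 if any(j is None for j in js) else max(abs(j[6]) for j in js)
Rs=[down(w+k*np.pi/2) for k in(1,-1)]; qs=[q(R) for R in Rs]; print(qs); R=Rs[int(np.argmin(qs))]'''
open('c.py','w').write('\n'.join(s))
E
python3 c.py
```

```text
[464.48 202.76 119.  ]
[np.float64(0.912261194639013), np.float64(2.794553985463883)]
[-0.2   0.98  0.  ]
stop False
[464.66 203.05 106.37] [-0.15 -0.35 -0.06]
grip 0.0887558311111189 58.43104541301727 [ 4.05  0.97 -1.79] [465.18 202.86 106.33]
0.17 [ 0.41 -0.59 -0.59] 0.08787930505651101
0.32 [-4.07 -2.77  2.19] 0.08489905700570442
0.46 [-7.48 -5.46  7.39] 0.08865119913709106
0.6 [-10.75  -8.03  14.25] 0.08802817523070897
0.75 [-13.5  -12.93  28.9 ] 0.08785309111591677
0.89 [-2.56 -4.49 13.48] 0.08850632777418667
1.03 [ 0.47 -5.52  3.72] 0.08787779952703612
1.18 [ 0.8  -7.73  7.37] 0.08770420734690612
1.32 [ 1.92 -7.59 -0.25] 0.08858624911904443
1.46 [ 2.71 -7.16  3.41] 0.0857783833953754
1.61 [ 4.18 -8.49  5.29] 0.08618529823136382
1.75 [ 5.19 -6.    1.29] 0.08508019906012254
12.2083
```

```bash
cat > d.py <<'E'
from h import *
np.set_printoptions(precision=1,suppress=True)
w=.204
s=bot.read_state(); p=np.array(s["tool_pos"]); 
bot.set_gripper(.22); print(bot.read_state()["ft_force"])
bot.movel(p+[0,0,75],feed=150)
c=np.array([520.8,214.3,0]); ex=np.array([np.cos(w),np.sin(w),0])
R=down(w+np.pi)
for R in(down(w+np.pi),down(w-np.pi)):
    print(bot.inverse_kinematics(c+[0,0,190],R),bot.inverse_kinematics(c+[0,0,20],R))
bot.move_to(c-ex*20+[0,0,230],R); bot.set_gripper(1)
W=shot("wrist"); T=shot("top"); cv2.imwrite("pics/w2.png",W["frame"]); cv2.imwrite("pics/t2.png",T["frame"])
for n,p in(("W",W),("T",T)):
    for k in("cart_red","cart_blue_1","cart_yellow","case_row","lid_grip"):
        for d in bot.place_of(p,k)[:3]: print(n,k,round(d["conf"],2),np.array(d["centre"]),at_z(p,d["centre"],9)) 
print(bot.read_state()["t"])
E
python3 d.py
```

```text
[ 0.4 -0.5  0. ]
[ 0.4  0.6 -1.1  1.8  0.6  1.1  0.9] [ 0.4  1.  -1.2  1.9  1.1  1.1  0.5]
[ 0.4  0.6 -1.1  1.8  0.6  1.1  0.9] [ 0.4  1.  -1.2  1.9  1.1  1.1  0.5]
W cart_red 0.9 [183.6 352.5] [509.5 248.4   9. ]
W cart_blue_1 0.88 [188.7 402.2] [503.6 308.5   9. ]
W cart_blue_1 0.77 [184.9 298.6] [524.1 185.7   9. ]
W cart_yellow 0.57 [187.6 240.2] [541.5 117.5   9. ]
W case_row 0.62 [185.5 321.5] [519.3 212.7   9. ]
T cart_red 0.53 [211.7 429.2] [ 539.8 -164.4    9. ]
T cart_yellow 0.72 [208.1 335. ] [549.2 123.    9. ]
T case_row 0.48 [208.4 337.1] [548.3 116.6   9. ]
T lid_grip 0.84 [160.1 291.7] [696.9 257.7   9. ]
15.825
```

View pics/w2.png

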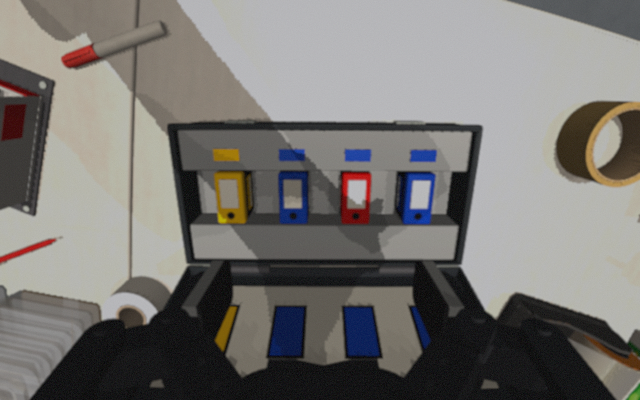

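Inside, the pockets hold yellow (col 230), blue (293), red (355) and blue (415). The marks and card read yellow, blue, blue, blue, so the red cartridge in pocket y=+33 is the odd one. I'll refine its position from the picture and pick it.

```bash
cat > e.py <<'E'
from h import *
np.set_printoptions(precision=1,suppress=True)
W=shot("wrist"); hsv=cv2.cvtColor(W["frame"],cv2.COLOR_BGR2HSV)
box=np.zeros((400,640),np.uint8); box[165:240,205:445]=1
tops={}
for n,lo,hi in(("red",(0,120,60),(10,255,255)),("yellow",(18,120,60),(35,255,255)),("blue",(105,120,60),(130,255,255))):
    m=cv2.inRange(hsv,lo,hi)*box
    k,_,st,_=cv2.connectedComponentsWithStats(m)
    for x,y,ww,hh,A in st[1:]:
        if A>300:
            a=[at_z(W,(y+j*hh,x+i*ww),61)[:2] for i in(0,1) for j in(0,1)]
            print(n,x,y,ww,hh,"centre",at_z(W,(y+hh/2,x+ww/2),61),"corners",np.array(a).tolist())
w=.204; 
for k in(-99,-33,33,99): print(proj(W,[521-np.sin(w)*k,214.2+np.cos(w)*k,61]))
E
python3 e.py
```

```text
red 341 172 30 52 centre [511.4 247.7  61. ] corners [[487.62083480185095, 226.36957868968184], [542.8842375755853, 238.8437460294155], [481.4512324123591, 256.12441643681586], [536.4316681445331, 270.24698548250217]]
yellow 214 171 33 53 centre [537.2 119.7  61. ] corners [[512.495342152122, 99.92931608069563], [570.506076786601, 105.59775837650854], [505.7690748976346, 132.95479163512277], [563.2410444389311, 140.459076536781]]
blue 279 172 29 52 centre [524.5 184.1  61. ] corners [[500.2790867479265, 164.93365999575053], [556.2688783460064, 174.0389683716607], [494.36831071005633, 193.68657317403907], [549.9940006161034, 204.36425651777975]]
blue 402 172 33 52 centre [498.2 311.6  61. ] corners [[475.0236723418609, 286.99305544190787], [529.7571219271126, 302.84327971808835], [468.103013735029, 320.0813652907291], [522.6239710086652, 337.80867837390906]]
[200.5 227.8]
[200.5 290.8]
[200.4 354.2]
[200.4 417.3]
```

```bash
cat > f.py <<'E'
from h import *
np.set_printoptions(precision=2,suppress=True)
w=.202; R=down(w+np.pi); X=np.array([512.,247.3,0])
bot.set_gripper(.61)
bot.move_to(X+[0,0,130],R)
print("stop",bot.movel(X+[0,0,26],feed=110,f_stop=8),bot.read_state()["tool_pos"])
bot.set_gripper(0); s=bot.read_state(); print("grip",s["gripper_width"],s["finger_force"],s["ft_force"],s["tool_pos"],s["t"])
if s["gripper_width"]>.25:
    z0=s["tool_pos"][2]
    bot.movel(X+[0,0,60],feed=60); bot.movel(X+[0,0,145],feed=150)
    s=bot.read_state(); print(s["gripper_width"],s["ft_force"],s["t"])
    S=shot("scene"); cv2.imwrite("pics/s3.png",S["frame"])
    # over the rack to look
    R2=down(-.17+np.pi)
    bot.movel([530,-60,170],frame=R2,feed=250)
    W=shot("wrist"); T=shot("top"); cv2.imwrite("pics/w3.png",W["frame"]); cv2.imwrite("pics/t3.png",T["frame"])
    for n,p in(("W",W),("T",T)):
        for k,z in(("lane_red",4),("lane_blue",4),("rack",0),("spare_blue",8),("cart_red",0)):
            for d in bot.place_of(p,k)[:1]: print(n,k,round(d["conf"],2),np.array(d["centre"]),at_z(p,d["centre"],z))
    print(bot.read_state()["t"])
E
python3 f.py
```

```text
stop False [512.34 247.55  26.63]
grip 0.34347644789057596 59.444239139556885 [-1.51 -0.3   6.19] [512.4  247.4   26.71] 18.2333
0.3420872533118293 [-0.6  -0.4  -1.52] 19.6667
W lane_red 0.8 [207.2 228.6] [ 539.75 -159.86    4.  ]
W lane_blue 0.58 [207.9 174.7] [ 530.97 -216.34    4.  ]
W rack 0.27 [130.5 590.4] [522.27 216.63   0.  ]
W spare_blue 0.93 [218.7 176.8] [ 541.8  -215.67    8.  ]
W cart_red 0.67 [247.6 323.6] [603.96 -70.35   0.  ]
21.7
```

View pics/w3.png

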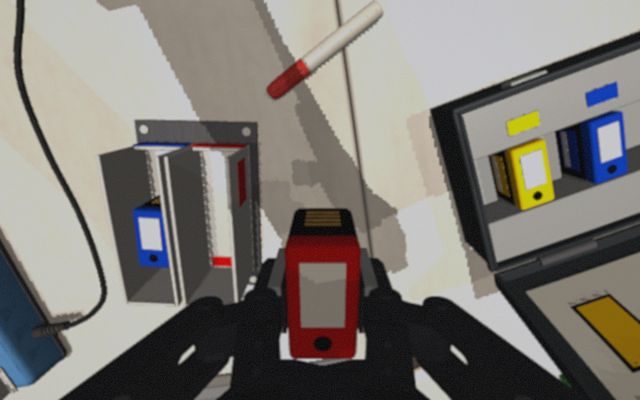

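View pics/s3.png

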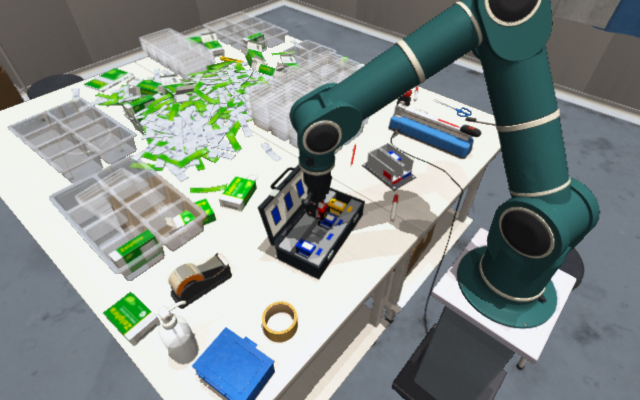

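The red cartridge is held upright (cols 287–357). The rack is at the left, cols 105–260, with the red lane nearer and empty, and the lanes run nearly along the image columns. Next I set the cartridge down on the bare bench left of the rack and then measure the rack with the hand empty.

```bash
cat > g.py <<'E'
from h import *
np.set_printoptions(precision=2,suppress=True)
yaw=-.17; R=down(yaw+np.pi); X=np.array([545.,-58,0])
W=shot("wrist"); print("seam",at_z(W,(150,357),0),"rack plate corners",at_z(W,(122,137),4),at_z(W,(124,257),4))
bot.movel(X+[0,0,45],frame=R,feed=200)
print("stop",bot.movel(X+[0,0,12],feed=25,f_stop=4)); s=bot.read_state(); print(s["tool_pos"],s["ft_force"])
p=np.array(s["tool_pos"]); bot.set_gripper(.5); bot.hold(.1)
bot.movel([*p[:2],130],feed=150)
# look down on the rack
best=None
for k in(np.pi/2,-np.pi/2,np.pi,0):
    Rk=down(yaw+k); j=[bot.inverse_kinematics([*x],Rk) for x in((p[0],p[1],90),(p[0],p[1],10),(538,-157,120),(538,-157,20))]
    print(k,[None if i is None else i.round(1) for i in j])
bot.movel([545,-115,230],feed=250)
W=shot("wrist"); cv2.imwrite("pics/w4.png",W["frame"])
for k,z in(("lane_red",4),("lane_blue",4),("rack",0),("spare_blue",8),("cart_red",0)):
    for d in bot.place_of(W,k)[:1]: print(k,round(d["conf"],2),np.array(d["centre"]),at_z(W,d["centre"],z))
print(bot.read_state()["t"])
E
python3 g.py
```

```text
seam [504.19 -21.34   0.  ] rack plate corners [ 439.67 -227.59    4.  ] [ 462.42 -112.69    4.  ]
stop True
[544.87 -57.95  17.65] [-3.13 -0.04 11.91]
1.5707963267948966 [array([ 0.4,  0.5, -0.5,  1.9,  0.3,  0.8, -0.4]), array([ 0.4,  0.6, -0.4,  1.9,  0.4,  0.7, -0.5]), array([ 0.6,  0.5, -0.5,  1.9,  0.3,  0.9, -0.2]), array([ 0.6,  0.6, -0.4,  1.9,  0.4,  0.7, -0.3])]
-1.5707963267948966 [array([ 0.9,  0.8, -1.2,  1.9,  0.9,  1.1,  2.3]), array([ 0.8,  0.9, -1. ,  1.9,  1. ,  0.9,  2.3]), array([ 1.1,  0.8, -1.2,  1.8,  0.8,  1.1,  2.5]), array([ 1. ,  0.9, -1.1,  1.9,  1. ,  1. ,  2.5])]
3.141592653589793 [array([ 0.7,  0.6, -0.8,  1.9,  0.6,  0.9,  1. ]), array([ 0.6,  0.7, -0.7,  1.9,  0.7,  0.8,  0.9]), array([ 0.9,  0.6, -0.9,  1.9,  0.5,  1. ,  1.2]), array([ 0.8,  0.7, -0.7,  1.9,  0.7,  0.8,  1.1])]
0 [array([ 0.2,  0.5, -0.2,  1.9,  0.1,  0.8, -1.8]), array([ 0.1,  0.6, -0.1,  1.9,  0.1,  0.6, -1.8]), array([ 0.4,  0.4, -0.2,  1.9,  0.1,  0.8, -1.6]), array([ 0.3,  0.6, -0.1,  1.9,  0.1,  0.6, -1.6])]
lane_red 0.96 [173.2 285.3] [ 540.8  -159.98    4.  ]
lane_blue 0.87 [171.9 241.5] [ 530.23 -211.36    4.  ]
spare_blue 0.81 [184.2 239.2] [ 543.67 -216.62    8.  ]
cart_red 0.94 [159.4 369.9] [542.29 -57.72  -0.  ]
25.725
```

View pics/w4.png

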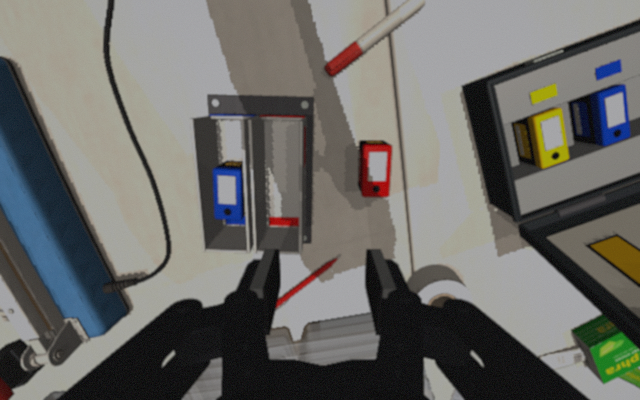

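The cartridge stands upright on the bare bench at (375,168). The red lane is at (285,170) and the spare is in the blue lane at (229,193). I'll zoom in on the rack to pick precise corners.

```bash
python3 -c "
import cv2
a=cv2.imread('pics/w4.png')[85:265,185:405];cv2.imwrite('pics/w4c.png',cv2.resize(a,None,fx=3.3,fy=3.3,interpolation=cv2.INTER_CUBIC))"
```

```text
(no output)
```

View pics/w4c.png

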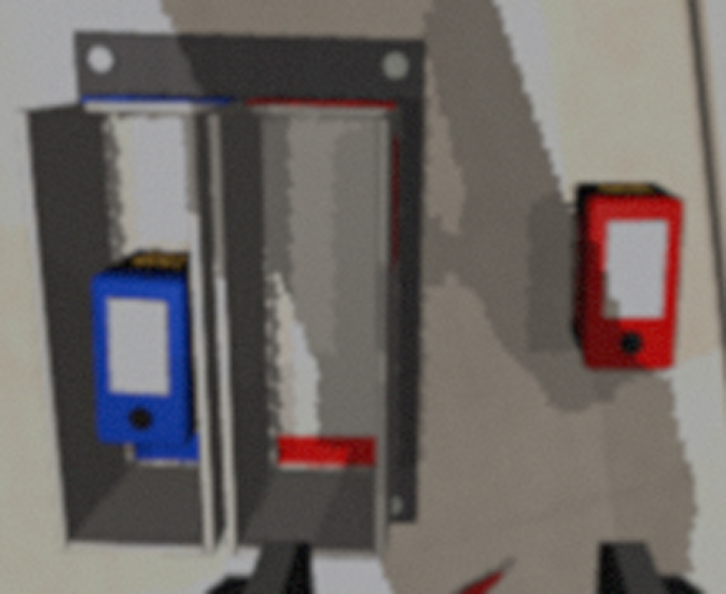

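```bash
cat > i.py <<'E'
from h import *
from scipy.optimize import least_squares
np.set_printoptions(precision=3,suppress=True)
W=shot("wrist")
def fit(obs,q0):
    def f(q):
        c,s=np.cos(q[2]),np.sin(q[2])
        return np.concatenate([proj(W,[q[0]+c*x-s*y,q[1]+s*x+c*y,z])-(85+v/3.3,185+u/3.3) for u,v,x,y,z in obs])
    r=least_squares(f,q0,x_scale=[1,1,.01],loss="soft_l1"); print(r.x,f(r.x).reshape(-1,2).round(1).tolist()); return r.x
rk=fit([(76,33,-90,-60,4),(425,40,-90,60,4),(415,522,90,60,4),(207,548,68,-3.5,76),(230,548,68,3.5,76),(382,550,68,50.5,76),(67,543,68,-52,76),(30,112,-68,-52,76)],[540,-187,-.19])
print("lane_red",rk[:2]+27*np.array([-np.sin(rk[2]),np.cos(rk[2])]))
fit([(588,195,-28,-15,52),(682,198,-28,15,52),(588,366,28,-15,52),(672,368,28,15,52)],[545,-58,-.17])
E
python3 i.py
```

```text
[ 536.442 -185.809   -0.204] [[-2.1, -0.3], [-1.0, 1.3], [0.1, 0.5], [1.0, 1.2], [1.2, 0.9], [2.1, -0.3], [0.9, -2.4], [-2.2, -3.0]]
lane_red [ 541.906 -159.368]
[544.903 -58.089  -0.163] [[-0.1, -0.3], [-1.1, 0.8], [1.0, -2.0], [0.2, 0.7]]
```

```bash
cat > j.py <<'E'
from h import *
np.set_printoptions(precision=2,suppress=True)
R=down(-.168+np.pi/2); X=np.array([545.,-58,0])
bot.set_gripper(1)
bot.move_to(X+[0,0,120],R)
print("stop",bot.movel(X+[0,0,12],feed=100,f_stop=6)); 
bot.set_gripper(0); s=bot.read_state(); print("grip",s["gripper_width"]*85,s["finger_force"],s["ft_force"],s["tool_pos"])
bot.movel(X+[0,0,40],feed=50); bot.movel(X+[0,0,115],feed=150); print(bot.read_state()["gripper_width"]*85)
bot.movel([541.5,-159.7,115],frame=down(-.202+np.pi/2),feed=150)
for n in("wrist","top","scene"): cv2.imwrite(f"pics/{n}5.png",shot(n)["frame"])
print(bot.read_state()["tool_pos"],bot.read_state()["t"])
E
python3 j.py; python3 -c "
import cv2
a=cv2.imread('pics/wrist5.png');b=cv2.imread('pics/scene5.png')[120:220,340:440]
cv2.imwrite('pics/v5.png',cv2.hconcat([a[:,120:520],cv2.resize(b,(400,400),interpolation=cv2.INTER_CUBIC)]))"
```

```text
stop False
grip 55.23317897369125 63.64124536514282 [-2.61 -0.4   9.06] [545.31 -58.1   12.63]
54.78141560784458
[ 541.69 -158.52  115.06] 31.7083
```

View pics/v5.png

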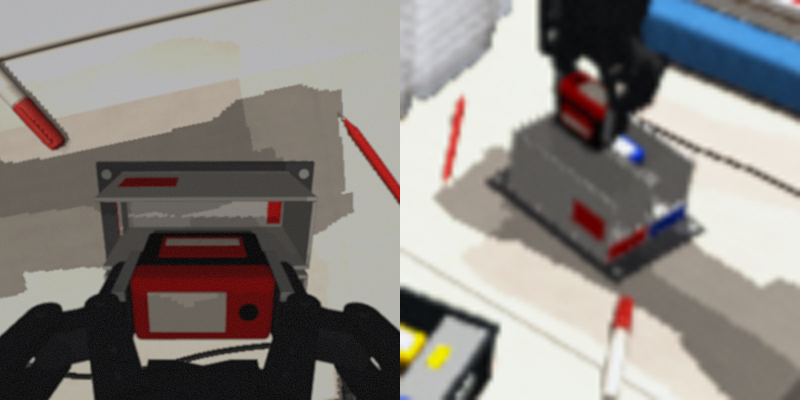

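Run:
```python
from h import *
W=shot("wrist"); w=-.202
for y in(22,25,-22,-25):
    for x in(-65,65): print(y,x,proj(W,[541.5+x*np.cos(w)-y*np.sin(w),-159.7+x*np.sin(w)+y*np.cos(w),76]).round(1))
for y in(60,):
    for x in(-90,90): print("plate",proj(W,[536.4+x*np.cos(w)-y*np.sin(w),-186.2+x*np.sin(w)+y*np.cos(w),4]).round(1))
f=W["frame"]
for c in(270,320,370): print(c,f[185:205,c].mean(1).astype(int).tolist())
print("plate",f[150:172,320].mean(1).astype(int).tolist())
```

```text
22 -65 [198.6 217.5]
22 65 [198.9 430.7]
25 -65 [193.9 217. ]
25 65 [194.2 431.2]
-22 -65 [262.8 224.5]
-22 65 [263.1 423.3]
-25 -65 [266.9 224.9]
-25 65 [267.1 422.8]
plate [159.3 214. ]
plate [159.6 434.1]
270 [34, 58, 66, 67, 68, 69, 67, 70, 69, 69, 70, 74, 89, 98, 100, 95, 90, 92, 99, 101]
320 [68, 71, 68, 66, 70, 67, 69, 68, 69, 67, 69, 76, 88, 100, 101, 93, 93, 97, 99, 98]
370 [66, 69, 70, 68, 68, 69, 68, 69, 67, 66, 69, 74, 92, 100, 99, 99, 109, 124, 129, 129]
plate [96, 97, 98, 96, 97, 98, 98, 98, 97, 96, 85, 63, 44, 43, 42, 42, 43, 42, 41, 39, 44, 58]
```

Held by its ends and aligned with the lane. The wall and plate edges put the lane about 1.5 mm further to −y and +x, so I'll correct for that and lower gently.

```bash
cat > k.py <<'E'
from h import *
np.set_printoptions(precision=2,suppress=True)
X=np.array([542.5,-161.5,0])
bot.movel(X+[0,0,100],feed=60); bot.hold(.2); p=np.array(bot.read_state()["tool_pos"]); print(p)
X=X+np.clip([*(X-p)[:2],0],-1.5,1.5)
print("hit",bot.movel(X+[0,0,32],feed=60,f_stop=6),bot.read_state()["tool_pos"],bot.read_state()["ft_force"])
if bot.read_state()["tool_pos"][2]<36:
    print("floor",bot.movel(X+[0,0,15],feed=20,f_stop=4)); s=bot.read_state(); print(s["tool_pos"],s["ft_force"],s["t"])
    if s["tool_pos"][2]<24:
        p=np.array(s["tool_pos"]); bot.set_gripper(.82); bot.hold(.1); print(bot.read_state()["ft_force"])
        bot.movel([*p[:2],130],feed=120)
        W=shot("wrist"); cv2.imwrite("pics/w6.png",W["frame"])
        bot.move_to([430,-60,330],down(-.202+np.pi/2))
        for n in("wrist","top","scene"):
            P=shot(n); cv2.imwrite(f"pics/{n}7.png",P["frame"])
            for d in bot.place_of(P,"cart_red")[:1]: print(n,d["conf"],at_z(P,d["centre"],8))
        print(bot.read_state()["t"])
E
python3 k.py; python3 -c "
import cv2
a=cv2.imread('pics/w6.png')[:,120:520];b=cv2.imread('pics/scene7.png')[110:290,230:430]
cv2.imwrite('pics/v7.png',cv2.hconcat([a,cv2.resize(b,(400,400),interpolation=cv2.INTER_CUBIC)]))"
```

```text
[ 542.62 -161.48  100.17]
hit False [ 542.61 -161.63   32.37] [ 0.01 -0.87 -1.83]
floor True
[ 542.32 -161.53   20.62] [-3.94  0.23 13.11] 34.2417
[-2.5   0.43  2.26]
wrist 0.75 [ 542.48 -165.11    8.  ]
top 0.61 [ 544.66 -157.6     8.  ]
scene 0.56 [ 546.04 -166.12    8.  ]
37.0417
```

View pics/v7.png

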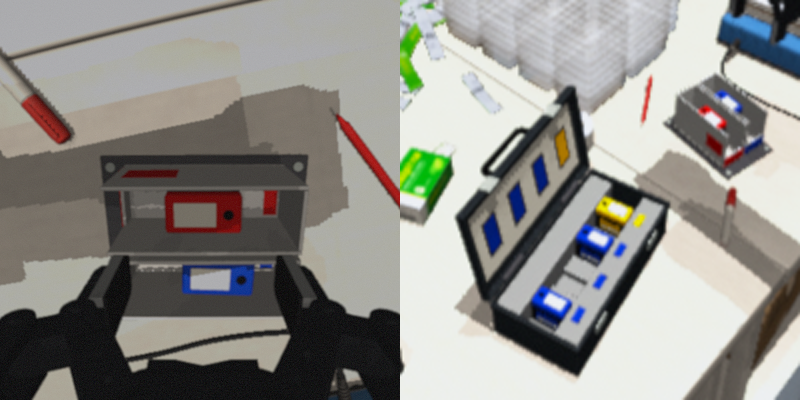

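The red cartridge stands upright and lengthwise in the red lane, at (203,212) in the left half. In the scene view the lid is open, the other three cartridges are in their pockets, and the marker and pen have not moved.

```bash
python3 -c "
from bench import bot
print(bot.hand_in())"
```

```text
the job is handed in; nothing more can be done
None
```

The job is handed in: the red cartridge, which sat in a pocket marked blue, now stands upright and lengthwise on the floor of the red lane, regripped by its ends on the bare bench as asked. The lid stands open, and the final pictures show the other cartridges, the marker and the pen in place (about 37 s of 67 s used).

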